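# Box in a stained-glass panel with battens

## Task

The small glass panel lies on its paper pattern on the work board. Take the four battens from the bench and lay one close alongside each side of the panel, flat on the board and ready to be pinned: the two long battens along the two long sides, the two short ones along the two short sides, each parallel to its edge and centred on it. Do not shove the panel off its pattern, and leave the batten offcut, the white fid and the jar where they are.

Things in the scene. Friction and masses are not known exactly. Their poses are not given: they have to be found in the camera images.
- panel_mid (a point): Loose rigid glass panel, 110 mm (its x) by 180 mm (its y: the long sides run along y), 5 mm thick, about 260 g, coloured panes joined by copper foil, flat on the board. The point is its centre, 2.5 mm above the board; z up. Fingers that straddle a batten beside it reach over the glass: keep their tips over 5 mm above the board, so hold battens near the top.
- board_top (a point): Fixed square plywood board, 280 x 280 mm, top 12 mm above the bench, with the white paper pattern in the middle under the panel; turned up to about 45 degrees either way. The point is the centre of its top face, its axes nearly those of the panel.
- long_a_mid (a point): Long batten, one of two alike: 160 mm long, painted softwood, cream-white, 20 mm wide x 30 mm high, standing on its 20 mm wide face; about 55 g. Starts on the bench. The point is the centre of the batten, 15 mm above its underside; y runs along its length, x across its 20 mm width, z up.
- long_b_mid (a point): The other long batten, the same in all: 160 x 20 x 30 mm high. The point is the centre of the batten, 15 mm above its underside; y runs along its length, x across its 20 mm width, z up.
- short_a_mid (a point): Short batten, one of two alike: 90 mm long, painted softwood, cream-white, 20 mm wide x 30 mm high, standing on its 20 mm wide face; about 32 g. Starts on the bench. The point is the centre of the batten, 15 mm above its underside; y runs along its length, x across its 20 mm width, z up.
- short_b_mid (a point): The other short batten, the same in all: 90 x 20 x 30 mm high. The point is the centre of the batten, 15 mm above its underside; y runs along its length, x across its 20 mm width, z up.
- offcut_mid (a point): Bystander: offcut of the same batten, only 50 mm long, 20 mm wide and 30 mm high, standing on the bench in line with the battens. The point is its centre, y along its length. Leave it.
- fid_mid (a point): Bystander: white plastic fid (burnishing stick), about 160 mm long, 18 mm wide, 7 mm thick, tapered at both ends, lying flat on the bench. The point is its centre, y along its length. Leave it.
- jar_mid (a point): Bystander: clear glass jar with a red lid, 68 mm across, 115 mm tall, standing on the bench at the far right, beyond the row of loose things. The point is its centre, half-way up. Leave it.
Things that resemble listed ones, but are neither listed nor needed, are in the scene too. What is shaped like the part that bears long_a_mid but purple, red or yellow is not meant.

How it is judged:
By the outcome, as a careful person would: the job done as asked, in the order asked, and still so for the second after the job is handed in, with the robot touching nothing.
It also fails if it takes over 96 s, if anything falls off the work surface, if the arm or the gripper's body presses on something with over 40 N, if the wrist force passes 120 N, or if a joint passes its speed limit or range.

## Robot

A 6-joint arm with a two-finger parallel gripper is mounted at the origin on the work surface. World frame = base frame: x ahead of the robot, y to its left, z up, the work surface at z = 0. Lengths are in m, angles in rad, forces in N, time in s.
With the tool pointing down it reaches from about 0.35 to 0.875 m from the base axis. Payload 4.2 kg.
Tool frame: the origin (TCP) lies at the very end of the fingers, on their centre line; the grasp point (between the pads) lies 19 mm behind it; z points along the fingers, y is the line along which they close (so a half turn about z gives the same grasp; the last joint's range is limited). The gripper opens to 85 mm and grips with 20 to 120 N. Pads are 22 mm wide; open, the fingers measure 114 mm over their backs; the gripper's body (76 mm by 85 mm) begins 54 mm behind the grasp point. The pads swing forward as they close: fully open they stand 13 mm farther back than shut.
Start: joints at [1.479, 0.385, 0.008, 0, -1.194, -0.259], TCP at [0.215, 0.587, 0.231] pointing down, gripper open.
Joint ranges: [-3.14, 3.14], [-1.21, 2.06], [-1.07, 1.41], [-3.16, 2.05], [-2.99, -0.16], [-3.1, 3.1]. Speed limits (rad/s): [2.79, 2.79, 3.14, 3.14, 3.14, 3.14].

## Interface

Orientations are given as a unit quaternion [w, x, y, z].
In Python, from workcell import r gives the robot as it stands.
- The arm moves only by the tool arm_command, never from a script. Its argument "steps" is a list of rows, each a list of 6 numbers: the shift along the tool's x, y, z in m, then the turn, a rotation vector about the tool's x, y, z in rad. In form: [[dx, dy, dz, wx, wy, wz], ...]. A call has exactly 10 rows; each row is the pose to reach, as a shift and turn from the pose commanded when the call began, along the tool's axes at that moment; what a row does not reach only later rows make up. A row lasts 1/10 s, in which the tool goes at most 50 mm and 8.59 degrees, less where a joint would pass 70% of its speed; a pose out of reach is approached as far as the arm can. A call with a gripper value outside its range is refused whole. "grip" is the finger opening in m, from 0 to 0.0854, set as the call begins (left out, the last holds). The fingers move at their own pace and stop on an object; "newtons" is the grip in N (left out, the last holds). Time passes only in rows, so rows that repeat a pose let the fingers close, or fill a call up. It gives the time, the measured TCP pose, the force, the opening and the grip force at its end, in the units of the state.
- r.state(): the state, without advancing time (a new reading comes with each control period).
- r.capture(name): name is "scene" or "side" or "wrist"; returns a dict with "img" (400x640x3 uint8, blue, green, red), "depth" (400x640 float32, m along the optical axis (not along the pixel's ray), 0 where there is no reading), "fx", "fy", "cx", "cy" (pixels), "k1" (the pictures are not rectified: a ray, as slopes to the right and down, at radius r is drawn at 1 + k1 r^2 times it, then the intrinsics apply), "rvec" (rotation vector, rad) and "tvec" (3), from world to camera coordinates, as OpenCV has them. Camera axes: x right, y down, z forward; pixel columns grow to the right and rows downward; lengths in m; the calibration is good to about 2 mm. A picture is of the moment at which its call begins.
- r.hand_in(): hands the job in; it is judged then, once.
The state is a dict: "t": time; "joint_pos": joint angles; "dq": joint speeds; "joint_efforts": joint torques, N m; "tool_pos": TCP position; "tcp_rot": TCP orientation; "wrist_force": force on the tool from outside, world axes, zero at the start; "moment": the same for the moment, N m; "grip_width": opening from 0.0 (shut) to 1.0 (fully open); "finger_force": force on a finger pad.
Only numpy, scipy, OpenCV 4.12 (cv2) and the standard library are available. Lean on these libraries where they do the work, as an engineer would, in place of code of your own. Each camera call takes 0.05 s, during which the arm holds its last target. There are 200 camera calls.

## Working session

There is one attempt and no reset: what is moved stays moved. The work goes in short steps, Python scripts to look and compute and a tool call to move; the robot and the scene stay as the last step left them, time stands still between calls to the robot, and variables do not carry over. Pictures are saved under pics/ and viewed, at most 14 in all, crops included, and the job is handed in when it is done.

Besides the shell and the picture viewer there is one more tool, called after "Call:" by a JSON object that holds its "api" and its "payload". arm_command: Moves the arm, as the interface text tells. Its arguments: {"type":"object","properties":{"steps":{"type":"array"},"grip":{"type":"number"},"newtons":{"type":"number"}},"required":["steps"]}

```bash
ls; mkdir -p pics; cat > h.py <<'E'
import numpy as np, cv2
from workcell import r
def cap(n):
    c=r.capture(n); c['R']=cv2.Rodrigues(np.array(c['rvec'],float))[0]; c['t']=np.array(c['tvec'],float).ravel(); return c
def rays(c,uv):
    uv=np.asarray(uv,float).reshape(-1,2)
    d=np.c_[(uv[:,0]-c['cx'])/c['fx'],(uv[:,1]-c['cy'])/c['fy']]
    s=d.copy()
    for _ in range(10): s=d/(1+c['k1']*(s**2).sum(1,keepdims=True))
    return np.c_[s,np.ones(len(s))]
def onplane(c,uv,z):
    d=rays(c,uv)@c['R']; o=-c['R'].T@c['t']
    return o+d*((z-o[2])/d[:,2])[:,None]
def cloud(c):
    v,u=np.mgrid[0:400,0:640]; d=rays(c,np.c_[u.ravel(),v.ravel()])*c['depth'].reshape(-1,1)
    return ((d-c['t'])@c['R']).reshape(400,640,3)
E
python3 - <<'E'
from h import *
a=[]
for n in('scene','side','wrist'):
    c=cap(n);cv2.imwrite(f'pics/{n}0.png',c['img']); print(n,-c['R'].T@c['t'],c['fx'],c['k1'])
print(r.state())
E
```

```text
pics
scene [1.24692604 1.12322744 0.99180876] 450.5105364079844 0.03100092817766195
side [-0.12579068 -0.7225677   0.804763  ] 373.2577258037127 0.014007015611589515
wrist [0.28141177 0.56211562 0.37406421] 288.59523846404966 -0.04320859960193792
{'t': 0.15, 'joint_pos': array([ 1.47860436e+00,  3.85387536e-01,  6.92989147e-03, -3.62656955e-04,
       -1.19400410e+00, -2.58576900e-01]), 'dq': array([-0.00103599, -0.00176643,  0.00323338,  0.00218507,  0.00156971,
       -0.00101071]), 'joint_efforts': array([-2.72800389e-04, -3.92678726e+01,  1.88581216e+01,  4.18855995e+00,
       -3.39487880e-03,  1.49814721e-06]), 'tool_pos': array([0.21460724, 0.58652434, 0.23046285]), 'tcp_rot': array([ 8.43836803e-04,  9.84647509e-01, -1.74552457e-01, -9.87743070e-05]), 'wrist_force': array([ 0.33373385,  0.09395629, -1.08473698]), 'moment': array([-0.01522367, -0.01161841,  0.02093554]), 'finger_force': 0.0, 'grip_width': 0.9953699333637352}
```

View pics/scene0.png

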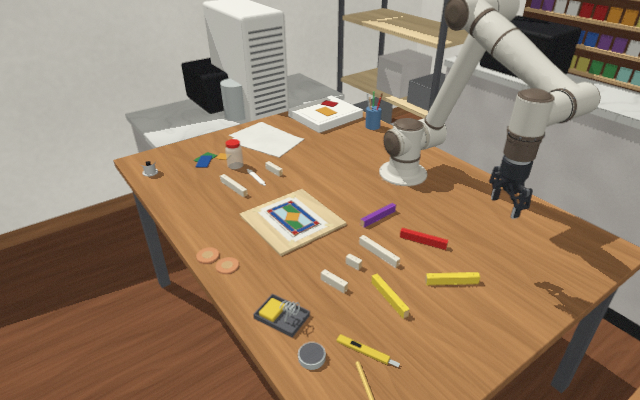

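View pics/side0.png

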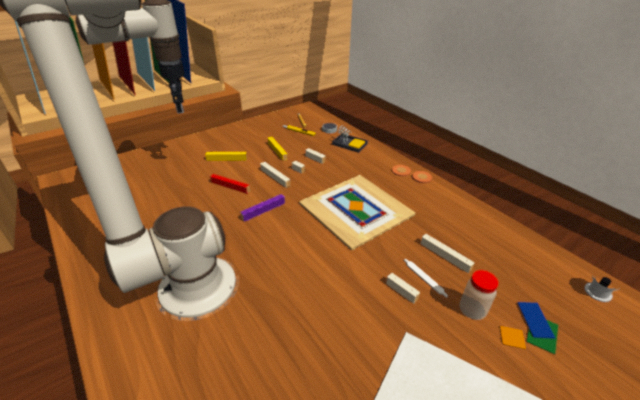

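Scene view: long battens at (379,251) and (233,185), short ones at (335,281) and (274,168), offcut at (354,262), fid at (257,177), jar at (234,155), and the panel on its board at (293,218). The side view shows the same layout, with nothing occluded.

```bash
cat >> h.py <<'E'
def rects(P,mask,amin=60):
    n,l,s,_=cv2.connectedComponentsWithStats(mask.astype(np.uint8)); o=[]
    for i in range(1,n):
        if s[i,4]>=amin:
            q=P[l==i]; (cx,cy),(w,h),a=cv2.minAreaRect((q[:,:2]*1000).astype(np.float32))
            if h>w: a+=90; w,h=h,w
            o.append((round(cx,1),round(cy,1),round(w,1),round(h,1),round((a+90)%180-90,1),s[i,4],round(np.median(q[:,2])*1000,1)))
    return o
def white(c,z,vmin=130,smax=60):
    """white pixels' plane points at height z (ray cast), masked by depth height"""
    hsv=cv2.cvtColor(c['img'],cv2.COLOR_BGR2HSV); P=cloud(c)
    v,u=np.mgrid[0:400,0:640]; Q=onplane(c,np.c_[u.ravel(),v.ravel()],z).reshape(400,640,3)
    ok=(c['depth']>0)
    return hsv,P,Q,ok
E
python3 - <<'E'
from h import *
for n in('scene','side'):
    c=cap(n); hsv,P,Q,ok=white(c,.03)
    reg=ok&(P[...,0]>.2)&(P[...,0]<.95)&(abs(P[...,1])<.55)
    print(n,'battens')
    m=reg&(hsv[...,1]<70)&(hsv[...,2]>120)&(P[...,2]>.024)&(P[...,2]<.036)
    for o in rects(Q,m,25): print(o)
    print('median z check by rect above uses plane; cloud z:')
    for o in rects(P,m,25): print(o[:2],o[-1])
    v,u=np.mgrid[0:400,0:640]
    for nm,z,mm in (('board',.012,(P[...,2]>.007)&(P[...,2]<.022)),('panel',.017,(hsv[...,1]>90)&(P[...,2]>.012)&(P[...,2]<.024)&((hsv[...,0]>35)|(hsv[...,1]>150)))):
        Z=onplane(c,np.c_[u.ravel(),v.ravel()],z).reshape(400,640,3)
        print(nm,[o for o in rects(Z,cv2.morphologyEx((reg&mm).astype(np.uint8),cv2.MORPH_CLOSE,np.ones((5,5))),300)])
E
```

```text
scene battens
(555.1, -456.6, 55.8, 39.1, -24.5, np.int32(39), np.float64(30.0))
(435.9, -335.6, 94.3, 26.5, -82.5, np.int32(67), np.float64(30.0))
(637.5, -316.3, 167.5, 29.1, -83.3, np.int32(137), np.float64(30.0))
(435.7, 325.8, 163.1, 28.4, -84.3, np.int32(260), np.float64(30.0))
(535.4, 316.6, 51.2, 27.1, -74.4, np.int32(86), np.float64(30.0))
(637.2, 347.9, 93.0, 26.3, -76.6, np.int32(179), np.float64(30.0))
median z check by rect above uses plane; cloud z:
(553.6, -456.7) 29.3
(435.1, -333.7) 30.9
(634.7, -317.9) 30.7
(433.5, 324.6) 30.7
(534.7, 317.8) 31.5
(636.2, 346.3) 30.6
board [(300.3, -472.5, 189.5, 143.8, -1.1, np.int32(339), np.float64(12.0)), (558.0, -9.9, 316.1, 314.2, 0.0, np.int32(3854), np.float64(12.0)), (876.4, 30.6, 175.2, 101.3, -82.3, np.int32(662), np.float64(12.0)), (834.3, 348.5, 159.9, 103.9, -67.0, np.int32(1202), np.float64(12.0)), (839.5, 517.7, 77.5, 69.3, 53.5, np.int32(557), np.float64(12.0))]
panel [(558.5, -0.5, 177.9, 105.4, -89.0, np.int32(596), np.float64(17.0)), (844.4, 330.4, 70.2, 52.6, 23.6, np.int32(333), np.float64(17.0))]
side battens
(631.4, 342.9, 81.9, 22.3, -75.3, np.int32(59), np.float64(30.0))
(430.1, 322.7, 152.3, 21.7, -83.6, np.int32(127), np.float64(30.0))
(530.2, 312.1, 42.8, 19.8, -82.1, np.int32(32), np.float64(30.0))
(629.9, -320.3, 157.7, 23.5, -82.5, np.int32(296), np.float64(30.0))
(431.5, -336.0, 86.3, 21.0, -82.1, np.int32(212), np.float64(30.0))
median z check by rect above uses plane; cloud z:
(635.3, 342.9) 29.2
(432.2, 322.1) 30.0
(529.6, 313.7) 30.0
(631.8, -320.2) 30.0
(433.2, -336.2) 30.0
board [(832.3, 361.7, 145.7, 109.4, -64.0, np.int32(377), np.float64(12.0)), (558.9, -3.6, 284.2, 284.1, 0.5, np.int32(4433), np.float64(12.0))]
panel [(557.1, -2.5, 175.7, 106.3, -88.6, np.int32(732), np.float64(17.0))]
```

Call:
{"api": "arm_command", "payload": {"steps": [[0.039,0.013,0,0,0,0.11],[0.078,0.026,0,0,0,0.22],[0.117,0.039,0,0,0,0.33],[0.156,0.052,0,0,0,0.45],[0.2,0.066,0,0,0,0.57],[0.24,0.08,0,0,0,0.7],[0.28,0.095,0,0,0,0.84],[0.33,0.11,0,0,0,0.98],[0.389,0.131,0,0,0,1.1],[0.389,0.131,0,0,0,1.1]], "grip": 0.05}}

```text
t: 1.25
tool_pos: [0.5377, 0.3271, 0.2308]
tcp_rot: [0.0, 0.746, -0.666, 0.0]
wrist_force: [-1.4, -0.2, -0.4]
grip_width: 0.582
finger_force: 0.0
```

```bash
cat >> h.py <<'E'
from scipy.spatial.transform import Rotation as Ro
def pose():
    s=r.state(); q=s['tcp_rot']; Rm=Ro.from_quat([q[1],q[2],q[3],q[0]]).as_matrix()
    return s,np.array(s['tool_pos']),Rm,np.degrees(np.arctan2(Rm[1,0],Rm[0,0]))
def go(x,y,z,psi):
    """tool-frame shift+turn to a downward target (mm, deg)"""
    s,p,Rm,ps=pose(); g=np.radians(psi); c,sn=np.cos(g),np.sin(g)
    T=np.array([[c,sn,0],[sn,-c,0],[0,0,-1]])
    print('at',(p*1000).round(1),'psi',ps.round(2),'t',round(s['t'],2),'q',np.round(s['joint_pos'],2),'F',np.round(s['wrist_force'],1),'grip',round(s['grip_width']*85.4,1),round(s['finger_force'],1))
    print('move',np.round(Rm.T@(np.array([x,y,z])/1000-p),4),'turn',Ro.from_matrix(Rm.T@T).as_rotvec().round(3))
def battens(c,zb=0.0,amin=300,lo=.022,hi=.038):
    hsv,P,Q,ok=white(c,zb+.03)
    m=ok&(hsv[...,1]<80)&(hsv[...,2]>110)&(P[...,2]>zb+lo)&(P[...,2]<zb+hi)
    return rects(Q,m,amin),rects(P,m,amin)
E
python3 - <<'E'
from h import *
c=cap('wrist'); cv2.imwrite('pics/w1.png',c['img']); print(-c['R'].T@c['t'])
for o in battens(c): print(*o,sep='\n')
go(434,324,60,-83.8)
E
```

```text
[0.54623108 0.25676937 0.37462974]
(434.8, 325.5, 159.0, 22.4, -83.9, np.int32(2190), np.float64(30.0))
(636.1, 347.2, 91.3, 21.8, -77.0, np.int32(1217), np.float64(30.0))
(533.3, 316.5, 51.3, 19.8, -75.9, np.int32(680), np.float64(30.0))
(433.7, 325.4, 158.9, 20.4, -83.7, np.int32(2190), np.float64(31.1))
(635.9, 347.7, 91.3, 20.7, -75.8, np.int32(1217), np.float64(31.1))
(533.2, 316.8, 50.8, 19.7, -76.0, np.int32(680), np.float64(31.1))
at [537.9 327.  230.7] psi -83.37 t 1.3 q [ 0.8   0.39  0.02  0.   -1.2  -0.69] F [ 0.9 -0.   0.8] grip 49.9 0.0
move [-0.0092  0.1035  0.1707] turn [ 0.    -0.001  0.007]
```

View pics/w1.png

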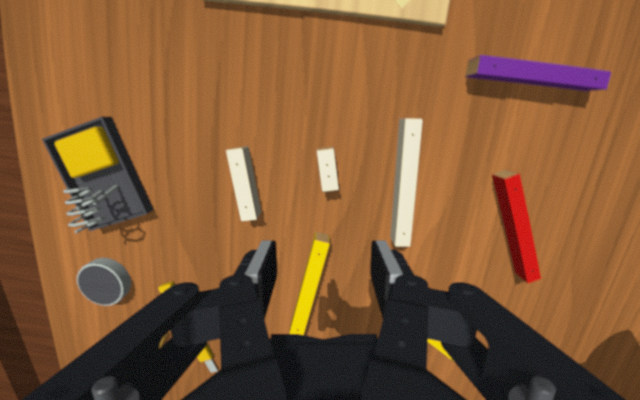

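The wrist view shows the long batten at (408,180), the short one at (242,185) and the offcut at (328,170). The measured sizes match those given, so I'm grasping the long batten.

Call:
{"api": "arm_command", "payload": {"steps": [[-0.003,0.03,0.01,0,0,0.007],[-0.006,0.06,0.04,0,0,0.007],[-0.009,0.09,0.08,0,0,0.007],[-0.0106,0.103,0.12,0,0,0.007],[-0.0106,0.103,0.15,0,0,0.007],[-0.0106,0.103,0.175,0,0,0.007],[-0.0106,0.103,0.195,0,0,0.007],[-0.0106,0.103,0.21,0,0,0.007],[-0.0106,0.103,0.219,0,0,0.007],[-0.0106,0.103,0.219,0,0,0.007]]}}

```text
t: 2.3
tool_pos: [0.4306, 0.3282, 0.0113]
tcp_rot: [0.001, 0.746, -0.666, 0.0]
wrist_force: [0.8, 0.0, -0.2]
grip_width: 0.586
finger_force: 0.0
```

Call:
{"api": "arm_command", "payload": {"steps": [[0,0,0,0,0,0],[0,0,0,0,0,0],[0,0,0,0,0,0],[0,0,0,0,0,0],[0,0,0,0,0,0],[0,0,0,0,0,0],[0,0,0,0,0,0],[0,0,0,0,0,0],[0,0,-0.005,0,0,0],[0,0,-0.01,0,0,0]], "grip": 0.0, "newtons": 40}}

```text
t: 3.3
tool_pos: [0.4312, 0.328, 0.0223]
tcp_rot: [0.001, 0.746, -0.666, -0.0]
wrist_force: [-0.8, -0.4, -0.4]
grip_width: 0.221
finger_force: 40.3
```

Call:
{"api": "arm_command", "payload": {"steps": [[0,0,-0.04,0,0,0],[0.005,0,-0.085,0,0,0.01],[0.04,-0.002,-0.115,0,0,0.02],[0.085,-0.004,-0.14,0,0,0.04],[0.13,-0.006,-0.16,0,0,0.05],[0.178,-0.008,-0.18,0,0,0.06],[0.226,-0.01,-0.18,0,0,0.07],[0.274,-0.012,-0.18,0,0,0.08],[0.305,-0.0126,-0.18,0,0,0.093],[0.3216,-0.0126,-0.18,0,0,0.093]]}}

```text
t: 4.3
tool_pos: [0.4797, 0.0076, 0.2023]
tcp_rot: [0.0, 0.713, -0.701, -0.0]
wrist_force: [0.4, 0.5, 0.0]
grip_width: 0.22
finger_force: 40.3
```

Call:
{"api": "arm_command", "payload": {"steps": [[0,0,0,0,0,0],[0,0,0,0,0,0],[0,0,0,0,0,0],[0,0,0,0,0,0],[0,0,0,0,0,0],[0,0,0,0,0,0],[0,0,0,0,0,0],[0,0,0,0,0,0],[0,0,0,0,0,0],[0,0,0,0,0,0]]}}

```text
t: 5.3
tool_pos: [0.4803, 0.0103, 0.2023]
tcp_rot: [-0.0, 0.714, -0.7, -0.0]
wrist_force: [-0.5, 0.5, -0.9]
grip_width: 0.225
finger_force: 40.3
```

```bash
python3 - <<'E'
from h import *
c=cap('wrist'); cv2.imwrite('pics/w2.png',c['img'])
hsv,P,Q,ok=white(c,.017)
m=ok&(hsv[...,1]>90)&(P[...,2]>.009)&(P[...,2]<.026)&((hsv[...,0]>35)|(hsv[...,1]>150))
print(rects(Q,m,500)); print(rects(P,m,500))
go(493,0,25,-88.8)
E
```

```text
[(561.9, -80.6, 70.1, 13.5, 0.8, np.int32(885), np.float64(17.0)), (559.6, 0.6, 154.7, 60.2, 65.4, np.int32(4278), np.float64(17.0)), (605.7, 1.7, 139.7, 14.0, -88.4, np.int32(1410), np.float64(17.0)), (513.7, -0.5, 139.9, 14.0, -88.6, np.int32(1427), np.float64(17.0)), (557.5, 82.4, 70.0, 13.4, 1.3, np.int32(588), np.float64(17.0))]
[(561.7, -80.5, 70.2, 13.6, 0.9, np.int32(885), np.float64(18.3)), (559.3, 0.2, 153.7, 59.9, 65.3, np.int32(4278), np.float64(18.5)), (605.2, 1.6, 139.4, 14.5, -88.6, np.int32(1410), np.float64(18.3)), (513.6, -0.3, 140.2, 14.1, -88.8, np.int32(1427), np.float64(18.3)), (557.2, 81.6, 69.8, 14.3, 1.1, np.int32(588), np.float64(18.5))]
at [480.3  10.3 202.3] psi -88.86 t 5.35 q [ 0.36  0.16 -0.38  0.   -1.03 -0.34] F [-0.7  0.4 -0.1] grip 18.6 40.3
move [ 0.0105 -0.0125  0.1773] turn [ 0.    -0.    -0.001]
```

View pics/w2.png

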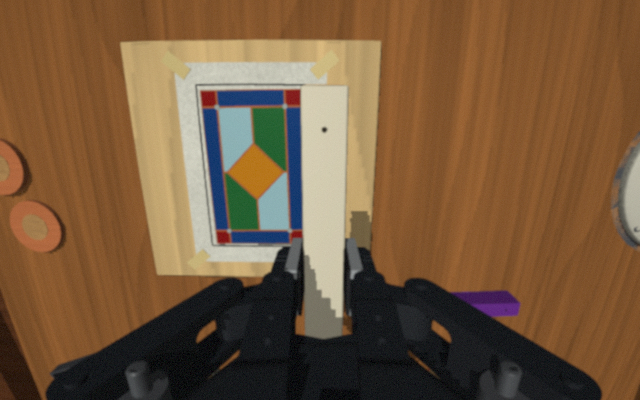

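The wrist view shows the panel spanning (197,85) to (300,245) and the held batten at about x=325. Panel centre is near (559.7, 0.8) mm with its long axis at -88.5°. I'm placing the first batten with a small gap that I can trim later.

Call:
{"api": "arm_command", "payload": {"steps": [[0.004,-0.006,0.04,0,0,-0.006],[0.0081,-0.0111,0.08,0,0,-0.006],[0.0081,-0.0111,0.115,0,0,-0.006],[0.0081,-0.0111,0.14,0,0,-0.006],[0.0081,-0.0111,0.155,0,0,-0.006],[0.0081,-0.0111,0.165,0,0,-0.006],[0.0081,-0.0111,0.171,0,0,-0.006],[0.0081,-0.0111,0.175,0,0,-0.006],[0.0081,-0.0111,0.177,0,0,-0.006],[0.0081,-0.0111,0.1785,0,0,-0.006]]}}

```text
t: 6.35
tool_pos: [0.492, 0.0026, 0.0254]
tcp_rot: [-0.0, 0.716, -0.698, 0.0]
wrist_force: [-6.0, 1.8, 19.5]
grip_width: 0.222
finger_force: 42.8
```

Call:
{"api": "arm_command", "payload": {"steps": [[0,0,0,0,0,0],[0,0,0,0,0,0],[0,0,0,0,0,0],[0,0,0,0,0,0],[0,0,0,0,0,0],[0,0,-0.02,0,0,0],[0,0,-0.06,0,0,0],[0,0,-0.1,0,0,0],[0,0,-0.14,0,0,0],[0,0,-0.18,0,0,0]], "grip": 0.036}}

```text
t: 7.35
tool_pos: [0.4911, 0.0023, 0.2055]
tcp_rot: [-0.0, 0.716, -0.698, -0.0]
wrist_force: [1.0, 0.5, 0.1]
grip_width: 0.419
finger_force: 0.0
```

```bash
cat >> h.py <<'E'
def panel(c):
    hsv,P,Q,ok=white(c,.017)
    m=ok&(hsv[...,1]>90)&(P[...,2]>.009)&(P[...,2]<.026)&(hsv[...,0]>95)&(hsv[...,0]<130)
    return rects(Q,m,200)
E
python3 - <<'E'
from h import *
c=cap('wrist'); cv2.imwrite('pics/w3.png',c['img'])
print(*panel(c),sep='\n')
for o in battens(c,.012,300,.02,.04): print(*o,sep='\n')
go(560,0,200,-88.5)
E
```

```text
(562.3, -80.6, 70.9, 12.7, 1.2, np.int32(833), np.float64(17.0))
(606.9, 2.6, 141.4, 13.3, -88.5, np.int32(1313), np.float64(17.0))
(513.6, 0.3, 140.6, 14.5, -88.5, np.int32(1442), np.float64(17.0))
(571.2, 85.1, 43.4, 12.3, 1.7, np.int32(300), np.float64(17.0))
(492.1, -1.4, 159.7, 20.0, -88.6, np.int32(2660), np.float64(42.0))
(492.1, -1.5, 159.6, 20.0, -88.6, np.int32(2660), np.float64(43.1))
at [495.4   2.7 212.8] psi -88.4 t 7.4 q [ 0.34  0.17 -0.34  0.   -1.04 -0.31] F [ 1.9 -0.6  4.4] grip 36.1 0.0
move [ 0.0045 -0.0643  0.0137] turn [-0.014  0.001  0.002]
```

View pics/w3.png

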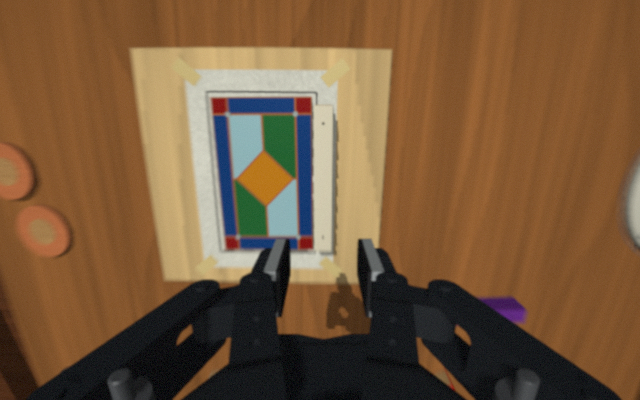

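The batten is parallel, with a gap of about 3.2 mm. In the picture it lies at (325,180), beside the panel's right edge at x=313. I'll re-close on it with the tool 2 mm nearer the panel.

Call:
{"api": "arm_command", "payload": {"steps": [[0,-0.002,0.02,0,0,0],[0,-0.002,0.06,0,0,0],[0,-0.002,0.1,0,0,0],[0,-0.002,0.13,0,0,0],[0,-0.002,0.15,0,0,0],[0,-0.002,0.165,0,0,0],[0,-0.002,0.173,0,0,0],[0,-0.002,0.177,0,0,0],[0,-0.002,0.177,0,0,0],[0,-0.002,0.177,0,0,0]]}}

```text
t: 8.4
tool_pos: [0.4941, 0.0026, 0.0275]
tcp_rot: [-0.001, 0.716, -0.698, 0.0]
wrist_force: [0.4, 0.1, 0.7]
grip_width: 0.425
finger_force: 0.0
```

Call:
{"api": "arm_command", "payload": {"steps": [[0,0,0,0,0,0],[0,0,0,0,0,0],[0,0,0,0,0,0],[0,0,0,0,0,0],[0,0,0,0,0,0],[0,0,0,0,0,0],[0,0,0,0,0,0],[0,0,0,0,0,0],[0,0,0,0,0,0],[0,0,0,0,0,0]], "grip": 0.0, "newtons": 20}}

```text
t: 9.4
tool_pos: [0.4942, 0.0027, 0.0276]
tcp_rot: [-0.001, 0.716, -0.698, 0.0]
wrist_force: [-1.9, 1.7, 6.9]
grip_width: 0.228
finger_force: 22.4
```

Call:
{"api": "arm_command", "payload": {"steps": [[0,0,0,0,0,0],[0,0,0,0,0,0],[0,0,0,0,0,0],[0,0,0,0,0,0],[0,0,-0.02,0,0,0],[0,0,-0.06,0,0,0],[0,0,-0.1,0,0,0],[0,0,-0.15,0,0,0],[0,0,-0.19,0,0,0],[0,0,-0.2,0,0,0]], "grip": 0.036}}

```text
t: 10.4
tool_pos: [0.496, 0.0028, 0.2321]
tcp_rot: [-0.004, 0.716, -0.698, 0.003]
wrist_force: [0.5, 0.3, -0.4]
grip_width: 0.418
finger_force: 0.0
```

```bash
python3 - <<'E'
from h import *
c=cap('wrist')
print(*panel(c),sep='\n')
for o in battens(c,.012,300,.02,.04): print(*o,sep='\n')
go(636,347.4,200,-76.4)
E
```

```text
(561.6, -80.3, 69.1, 12.6, 1.2, np.int32(695), np.float64(17.0))
(605.2, 2.0, 138.6, 13.8, -88.6, np.int32(1156), np.float64(17.0))
(513.2, 0.2, 139.2, 13.6, -88.8, np.int32(1217), np.float64(17.0))
(557.1, 82.7, 70.3, 14.5, 1.9, np.int32(517), np.float64(17.0))
(494.2, -1.1, 158.8, 20.1, -88.5, np.int32(2243), np.float64(42.0))
(494.2, -1.1, 158.8, 20.1, -88.5, np.int32(2243), np.float64(43.1))
at [495.5   2.8 231.2] psi -88.48 t 10.45 q [ 0.33  0.16 -0.31  0.   -1.1  -0.31] F [ 0.1 -0.3  0.5] grip 36.1 0.0
move [-0.3407 -0.1493  0.0331] turn [-0.009  0.001 -0.211]
```

Call:
{"api": "arm_command", "payload": {"steps": [[-0.035,-0.015,0,0,0,-0.02],[-0.075,-0.033,0,0,0,-0.04],[-0.115,-0.051,0,0,0,-0.07],[-0.155,-0.069,0,0,0,-0.1],[-0.195,-0.087,0,0,0,-0.13],[-0.235,-0.105,0,0,0,-0.16],[-0.275,-0.122,0,0,0,-0.19],[-0.31,-0.137,0,0,0,-0.211],[-0.341,-0.151,0.01,0,0,-0.211],[-0.341,-0.151,0.04,0,0,-0.211]], "grip": 0.05}}

```text
t: 11.45
tool_pos: [0.6373, 0.3518, 0.1855]
tcp_rot: [-0.002, 0.787, -0.617, 0.001]
wrist_force: [0.7, -0.1, -1.2]
grip_width: 0.585
finger_force: 0.0
```

Call:
{"api": "arm_command", "payload": {"steps": [[0,0,0.03,0,0,0],[0,0,0.06,0,0,0],[0,0,0.09,0,0,0],[0,0,0.1,0,0,0],[0,0,0.1,0,0,0],[0,0,0.1,0,0,0],[0,0,0.1,0,0,0],[0,0,0.1,0,0,0],[0,0,0.1,0,0,0],[0,0,0.1,0,0,0]]}}

```text
t: 12.45
tool_pos: [0.6358, 0.3474, 0.0876]
tcp_rot: [-0.001, 0.786, -0.619, 0.0]
wrist_force: [-0.7, 0.5, 0.1]
grip_width: 0.585
finger_force: 0.0
```

```bash
python3 - <<'E'
from h import *
go(636,347.4,12.5,-76.4)
c=cap('wrist')
for o in battens(c,0,300): print(*o,sep='\n')
E
```

```text
at [635.8 347.4  87.6] psi -76.42 t 12.45 q [ 0.72  0.66  0.11 -0.   -1.02 -0.49] F [-0.7  0.5  0.1] grip 50.0 0.0
move [ 0.0001 -0.0001  0.0751] turn [-0.001  0.001 -0.   ]
(636.0, 347.4, 90.7, 20.0, -76.1, np.int32(3137), np.float64(30.0))
(535.1, 316.6, 52.1, 24.1, -75.9, np.int32(2031), np.float64(30.0))
(636.0, 347.4, 90.2, 20.0, -76.0, np.int32(3137), np.float64(31.2))
(533.5, 317.0, 51.3, 20.9, -75.1, np.int32(2031), np.float64(31.1))
```

Call:
{"api": "arm_command", "payload": {"steps": [[0,0,0.03,0,0,0],[0,0,0.05,0,0,0],[0,0,0.065,0,0,0],[0,0,0.073,0,0,0],[0,0,0.075,0,0,0],[0,0,0.075,0,0,0],[0,0,0.075,0,0,0],[0,0,0.075,0,0,0],[0,0,0.075,0,0,0],[0,0,0.075,0,0,0]]}}

```text
t: 13.5
tool_pos: [0.6358, 0.3474, 0.0123]
tcp_rot: [-0.0, 0.786, -0.619, 0.0]
wrist_force: [0.1, -0.4, 0.4]
grip_width: 0.586
finger_force: 0.0
```

Call:
{"api": "arm_command", "payload": {"steps": [[0,0,0,0,0,0],[0,0,0,0,0,0],[0,0,0,0,0,0],[0,0,0,0,0,0],[0,0,0,0,0,0],[0,0,0,0,0,0],[0,0,0,0,0,0],[0,0,-0.03,0,0,0],[0,0,-0.07,0,0,0],[0,0,-0.1,0,0,0]], "grip": 0.0, "newtons": 40}}

```text
t: 14.5
tool_pos: [0.6359, 0.3473, 0.1134]
tcp_rot: [-0.0, 0.786, -0.618, 0.0]
wrist_force: [0.4, 0.3, 0.2]
grip_width: 0.22
finger_force: 41.4
```

Call:
{"api": "arm_command", "payload": {"steps": [[0.022,0.0134,0,0,0,-0.136],[0.044,0.0268,0,0,0,-0.272],[0.066,0.0402,0,0,0,-0.408],[0.088,0.0536,0,0,0,-0.544],[0.11,0.067,0,0,0,-0.68],[0.132,0.0804,0,0,0,-0.816],[0.154,0.0938,0,0,0,-0.952],[0.176,0.1072,0,0,0,-1.088],[0.198,0.1206,0,0,0,-1.224],[0.2201,0.1342,0,0,0,-1.36]]}}

```text
t: 15.5
tool_pos: [0.5561, 0.1007, 0.1115]
tcp_rot: [0.0, 1.0, 0.016, -0.0]
wrist_force: [0.6, 1.0, -0.0]
grip_width: 0.223
finger_force: 41.4
```

Call:
{"api": "arm_command", "payload": {"steps": [[0,0,0,0,0,0],[0,0,0,0,0,0],[0,0,0,0,0,0],[0,0,0,0,0,0],[0,0,0,0,0,0],[0,0,0,0,0,0],[0,0,0,0,0,0],[0,0,0,0,0,0],[0,0,0,0,0,0],[0,0,0,0,0,0]]}}

```text
t: 16.5
tool_pos: [0.5569, 0.1018, 0.1118]
tcp_rot: [0.0, 1.0, 0.013, -0.0]
wrist_force: [-0.2, -0.9, -0.2]
grip_width: 0.225
finger_force: 41.4
```

```bash
python3 - <<'E'
from h import *
go(557.1,101.9,27,1.5)
E
```

```text
at [556.9 101.8 111.8] psi 1.5 t 16.5 q [ 0.47  0.4  -0.3   0.   -0.87  1.13] F [-0.2 -0.9 -0.2] grip 19.2 41.4
move [ 0.0002 -0.0001  0.0848] turn [ 0.  0. -0.]
```

Call:
{"api": "arm_command", "payload": {"steps": [[0,-0.002,0.03,0,0,0],[0,-0.002,0.055,0,0,0],[0,-0.002,0.07,0,0,0],[0,-0.002,0.079,0,0,0],[0,-0.002,0.083,0,0,0],[0,-0.002,0.0855,0,0,0],[0,-0.002,0.0855,0,0,0],[0,-0.001,0.0855,0,0,0],[0,0,0.0855,0,0,0],[0,0,0.0855,0,0,0]]}}

```text
t: 17.5
tool_pos: [0.5571, 0.1018, 0.0268]
tcp_rot: [-0.0, 1.0, 0.013, 0.0]
wrist_force: [0.5, -0.6, -1.1]
grip_width: 0.219
finger_force: 41.4
```

Call:
{"api": "arm_command", "payload": {"steps": [[0,0,0,0,0,0],[0,0,0,0,0,0],[0,0,0,0,0,0],[0,0,0,0,0,0],[0,0,0,0,0,0],[0,0,0,0,0,0],[0,0,-0.04,0,0,0],[0,0,-0.09,0,0,0],[0,0,-0.14,0,0,0],[0,0,-0.18,0,0,0]], "grip": 0.036}}

```text
t: 18.5
tool_pos: [0.5573, 0.1019, 0.2096]
tcp_rot: [-0.0, 1.0, 0.013, 0.001]
wrist_force: [1.4, 0.2, -0.4]
grip_width: 0.425
finger_force: 0.0
```

Call:
{"api": "arm_command", "payload": {"steps": [[-0.035,0.03,0,0,0,0.1],[-0.07,0.06,0,0,0,0.2],[-0.07,0.09,0,0,0,0.3],[-0.07,0.12,0,0,0,0.4],[-0.07,0.14,0,0,0,0.5],[-0.07,0.14,0,0,0,0.5],[-0.07,0.14,0,0,0,0.5],[-0.07,0.14,0,0,0,0.5],[-0.07,0.14,0,0,0,0.5],[-0.07,0.14,0,0,0,0.5]]}}

```text
t: 19.5
tool_pos: [0.4906, -0.0393, 0.2063]
tcp_rot: [0.0, 0.972, -0.234, -0.0]
wrist_force: [-0.5, 0.6, 0.3]
grip_width: 0.423
finger_force: 0.0
```

```bash
python3 - <<'E'
from h import *
c=cap('wrist'); cv2.imwrite('pics/w4.png',c['img'])
print(*panel(c),sep='\n')
for o in battens(c,.012,300,.02,.04): print(*o,sep='\n')
go(634,-318,200,-82.8)
E
```

```text
(605.6, 1.8, 140.8, 14.2, -88.4, np.int32(1675), np.float64(17.0))
(561.7, -80.3, 70.2, 13.9, 0.9, np.int32(832), np.float64(17.0))
(513.2, -0.3, 140.3, 14.6, -88.4, np.int32(1421), np.float64(17.0))
(557.3, 82.3, 70.1, 14.4, 1.4, np.int32(694), np.float64(17.0))
(556.7, 99.4, 90.8, 26.4, 1.9, np.int32(1780), np.float64(42.0))
(495.1, -1.3, 160.7, 21.7, -88.5, np.int32(2715), np.float64(42.0))
(556.6, 101.1, 90.8, 21.6, 1.6, np.int32(1780), np.float64(43.1))
(494.4, -1.5, 160.8, 20.6, -88.5, np.int32(2715), np.float64(43.2))
at [490.6 -39.4 206.3] psi -27.07 t 19.55 q [ 0.25  0.18 -0.35 -0.   -1.04  0.85] F [ 0.5  0.7 -0.1] grip 35.9 0.0
move [0.2545 0.1828 0.0062] turn [0.    0.    0.973]
```

View pics/w4.png

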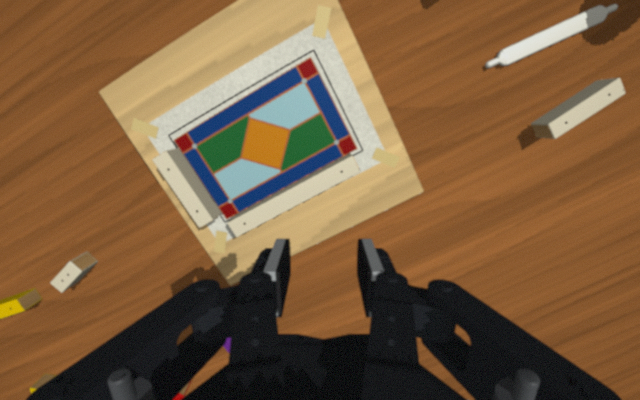

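The wrist view shows both placed battens hugging the panel: the short one at (185,190) and the long one at (295,195). The next short batten is at (585,108), beside the fid. I'm going there now.

Call:
{"api": "arm_command", "payload": {"steps": [[0.009,0.032,0,0,0,0.11],[0.018,0.065,0,0,0,0.22],[0.028,0.098,0,0,0,0.34],[0.038,0.13,0,0,0,0.46],[0.048,0.165,0,0,0,0.58],[0.058,0.2,0,0,0,0.7],[0.068,0.235,0,0,0,0.82],[0.076,0.265,0,0,0,0.93],[0.0837,0.2903,0.02,0,0,0.967],[0.0837,0.2903,0.05,0,0,0.967]], "grip": 0.045}}

```text
t: 20.55
tool_pos: [0.4336, -0.3395, 0.1573]
tcp_rot: [-0.0, 0.751, -0.661, 0.003]
wrist_force: [0.9, -0.5, -0.7]
grip_width: 0.526
finger_force: 0.0
```

Call:
{"api": "arm_command", "payload": {"steps": [[0,0,0,0,0,0],[0,0,0,0,0,0],[0,0,0,0,0,0],[0,0,0,0,0,0],[0,0,0,0,0,0],[0,0,0,0,0,0],[0,0,0,0,0,0],[0,0,0,0,0,0],[0,0,0,0,0,0],[0,0,0,0,0,0]]}}

```text
t: 21.55
tool_pos: [0.4326, -0.3365, 0.1563]
tcp_rot: [0.0, 0.752, -0.66, -0.0]
wrist_force: [-0.7, 0.0, 0.0]
grip_width: 0.531
finger_force: 0.0
```

```bash
python3 - <<'E'
from h import *
c=cap('wrist'); cv2.imwrite('pics/w5.png',c['img'])
for o in battens(c,0,300): print(*o,sep='\n')
hsv,P,Q,ok=white(c,.007)
m=ok&(hsv[...,1]<80)&(hsv[...,2]>110)&(P[...,2]>.003)&(P[...,2]<.014)
print('fid',rects(Q,m,200))
go(433,-336,80,-82.5)
E
```

```text
(633.5, -318.9, 159.8, 21.1, -82.9, np.int32(3201), np.float64(30.0))
(435.0, -336.1, 90.0, 19.4, -82.1, np.int32(1845), np.float64(30.0))
(633.2, -319.1, 159.6, 22.0, -82.8, np.int32(3201), np.float64(31.1))
(435.0, -336.1, 89.7, 19.4, -82.1, np.int32(1845), np.float64(31.2))
fid [(276.3, -512.8, 209.9, 96.3, 22.5, np.int32(17226), np.float64(7.0)), (520.4, -339.1, 157.3, 18.8, 88.3, np.int32(2311), np.float64(7.0))]
at [ 432.5 -336.5  156.3] psi -82.56 t 21.6 q [-0.37  0.32 -0.29  0.   -0.96  0.5 ] F [-0.7 -0.2  0.4] grip 44.8 0.0
move [-0.0004 -0.0005  0.0763] turn [ 0.     0.    -0.001]
```

View pics/w5.png

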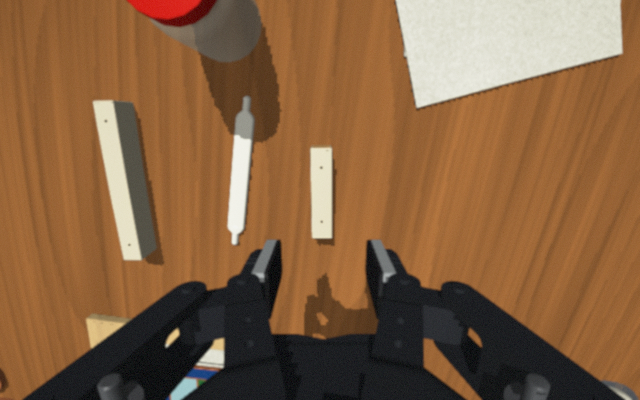

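In the wrist view the short batten is at (321,192), the long one at (120,180), and the fid at (240,170) well clear of the fingers.

Call:
{"api": "arm_command", "payload": {"steps": [[0,-0.0025,0.03,0,0,-0.008],[0,-0.0025,0.07,0,0,-0.008],[0,-0.0025,0.105,0,0,-0.008],[0,-0.0025,0.128,0,0,-0.008],[0,-0.0025,0.139,0,0,-0.008],[0,-0.0025,0.144,0,0,-0.008],[0,-0.0025,0.144,0,0,-0.008],[0,-0.0025,0.144,0,0,-0.008],[0,-0.0025,0.144,0,0,-0.008],[0,-0.0025,0.144,0,0,-0.008]]}}

```text
t: 22.6
tool_pos: [0.4357, -0.3364, 0.0133]
tcp_rot: [-0.0, 0.754, -0.657, 0.001]
wrist_force: [0.3, -0.3, 0.1]
grip_width: 0.519
finger_force: 0.0
```

Call:
{"api": "arm_command", "payload": {"steps": [[0,0,0,0,0,0],[0,0,0,0,0,0],[0,0,0,0,0,0],[0,0,0,0,0,0],[0,0,0,0,0,0],[0,0,0,0,0,0],[0,0,0,0,0,0],[0,0,-0.03,0,0,0],[0,0,-0.07,0,0,0],[0,0,-0.1,0,0,0]], "grip": 0.0, "newtons": 40}}

```text
t: 23.6
tool_pos: [0.435, -0.3362, 0.1135]
tcp_rot: [0.0, 0.754, -0.657, 0.0]
wrist_force: [0.7, -0.1, -0.2]
grip_width: 0.224
finger_force: 39.9
```

Call:
{"api": "arm_command", "payload": {"steps": [[-0.022,-0.016,0,0,0,-0.146],[-0.043,-0.032,0,0,0,-0.292],[-0.065,-0.047,0,0,0,-0.438],[-0.087,-0.063,0,0,0,-0.584],[-0.108,-0.079,0,0,0,-0.73],[-0.13,-0.095,0,0,0,-0.876],[-0.151,-0.111,0,0,0,-1.022],[-0.173,-0.127,0,0,0,-1.168],[-0.195,-0.142,0,0,0,-1.314],[-0.2163,-0.1583,0,0,0,-1.459]]}}

```text
t: 24.6
tool_pos: [0.5617, -0.0991, 0.1115]
tcp_rot: [-0.0, 1.0, 0.016, -0.001]
wrist_force: [0.4, -0.9, -0.2]
grip_width: 0.222
finger_force: 39.9
```

Call:
{"api": "arm_command", "payload": {"steps": [[0,0,0,0,0,0],[0,0,0,0,0,0],[0,0,0,0,0,0],[0,0,0,0,0,0],[0,0,0,0,0,0],[0,0,0,0,0,0],[0,0,0,0,0,0],[0,0,0,0,0,0],[0,0,0,0,0,0],[0,0,0,0,0,0]]}}

```text
t: 25.6
tool_pos: [0.5621, -0.1001, 0.1123]
tcp_rot: [-0.0, 1.0, 0.013, 0.0]
wrist_force: [0.6, -0.5, -0.6]
grip_width: 0.22
finger_force: 39.9
```

```bash
python3 - <<'E'
from h import *
go(562.2,-100.1,26.5,1.5)
E
```

```text
at [ 562.1 -100.1  112.3] psi 1.5 t 25.6 q [ 0.11  0.41 -0.29 -0.   -0.88  1.49] F [ 0.6 -0.5 -0.6] grip 18.8 39.9
move [ 0.0001 -0.      0.0858] turn [-0. -0. -0.]
```

Call:
{"api": "arm_command", "payload": {"steps": [[0,0.002,0.03,0,0,0],[0,0.002,0.055,0,0,0],[0,0.002,0.07,0,0,0],[0,0.002,0.079,0,0,0],[0,0.002,0.083,0,0,0],[0,0.002,0.0855,0,0,0],[0,0.002,0.0855,0,0,0],[0,0.001,0.0855,0,0,0],[0,0,0.0855,0,0,0],[0,0,0.0855,0,0,0]]}}

```text
t: 26.6
tool_pos: [0.5624, -0.1, 0.0273]
tcp_rot: [-0.0, 1.0, 0.013, 0.0]
wrist_force: [-0.3, -0.7, -0.1]
grip_width: 0.219
finger_force: 39.9
```

Call:
{"api": "arm_command", "payload": {"steps": [[0,0,0,0,0,0],[0,0,0,0,0,0],[0,0,0,0,0,0],[0,0,0,0,0,0],[0,0,0,0,0,0],[0,0,0,0,0,0],[0,0,-0.04,0,0,0],[0,0,-0.09,0,0,0],[0,0,-0.14,0,0,0],[0,0,-0.18,0,0,0]], "grip": 0.036}}

```text
t: 27.6
tool_pos: [0.5625, -0.1002, 0.2101]
tcp_rot: [0.0, 1.0, 0.013, 0.002]
wrist_force: [0.1, 1.3, -0.7]
grip_width: 0.425
finger_force: 0.0
```

Call:
{"api": "arm_command", "payload": {"steps": [[0.006,0.022,0,0,0,0.147],[0.013,0.044,0,0,0,0.294],[0.02,0.066,0,0,0,0.441],[0.026,0.088,0,0,0,0.588],[0.033,0.11,0,0,0,0.735],[0.039,0.132,0,0,0,0.882],[0.046,0.154,0,0,0,1.029],[0.052,0.176,0,0,0,1.176],[0.059,0.198,0,0,0,1.323],[0.0655,0.2207,0,0,0,1.471]], "grip": 0.045}}

```text
t: 28.6
tool_pos: [0.6335, -0.3199, 0.2065]
tcp_rot: [0.0, 0.748, -0.663, -0.0]
wrist_force: [-0.1, -0.4, 0.3]
grip_width: 0.523
finger_force: 0.0
```

Call:
{"api": "arm_command", "payload": {"steps": [[0,0,0.03,0,0,0],[0,0,0.06,0,0,0],[0,0,0.06,0,0,0],[0,0,0.06,0,0,0],[0,0,0.06,0,0,0],[0,0,0.06,0,0,0],[0,0,0.06,0,0,0],[0,0,0.06,0,0,0],[0,0,0.06,0,0,0],[0,0,0.06,0,0,0]]}}

```text
t: 29.6
tool_pos: [0.6334, -0.319, 0.147]
tcp_rot: [0.0, 0.75, -0.661, 0.0]
wrist_force: [-0.3, 0.4, -1.0]
grip_width: 0.524
finger_force: 0.0
```

```bash
python3 - <<'E'
from h import *
c=cap('wrist')
for o in battens(c,0,300): print(*o,sep='\n')
go(633,-319,12.5,-82.8)
E
```

```text
(633.2, -318.8, 160.6, 20.0, -82.8, np.int32(3563), np.float64(30.0))
(633.2, -318.9, 160.4, 20.1, -82.8, np.int32(3563), np.float64(31.2))
at [ 633.4 -319.   146.9] psi -82.78 t 29.65 q [-0.24  0.59  0.13  0.   -1.11  0.37] F [-0.5 -0.1  0.8] grip 44.8 0.0
move [-1.000e-04  4.000e-04  1.344e-01] turn [-0. -0.  0.]
```

Call:
{"api": "arm_command", "payload": {"steps": [[0,0,0.03,0,0,0],[0,0,0.07,0,0,0],[0,0,0.1,0,0,0],[0,0,0.12,0,0,0],[0,0,0.13,0,0,0],[0,0,0.134,0,0,0],[0,0,0.134,0,0,0],[0,0,0.134,0,0,0],[0,0,0.134,0,0,0],[0,0,0.134,0,0,0]]}}

```text
t: 30.65
tool_pos: [0.6339, -0.3192, 0.014]
tcp_rot: [-0.0, 0.75, -0.661, 0.001]
wrist_force: [0.5, 1.2, 0.4]
grip_width: 0.533
finger_force: 0.0
```

Call:
{"api": "arm_command", "payload": {"steps": [[0,0,0,0,0,0],[0,0,0,0,0,0],[0,0,0,0,0,0],[0,0,0,0,0,0],[0,0,0,0,0,0],[0,0,0,0,0,0],[0,0,0,0,0,0],[0,0,-0.03,0,0,0],[0,0,-0.07,0,0,0],[0,0,-0.1,0,0,0]], "grip": 0.0, "newtons": 40}}

```text
t: 31.65
tool_pos: [0.6332, -0.3191, 0.1138]
tcp_rot: [0.0, 0.75, -0.661, -0.0]
wrist_force: [1.4, -0.7, 0.1]
grip_width: 0.218
finger_force: 41.2
```

Call:
{"api": "arm_command", "payload": {"steps": [[-0.03,-0.003,0,0,0,0.01],[-0.065,-0.0065,0,0,0,0.02],[-0.1,-0.01,0,0,0,0.03],[-0.14,-0.014,0,0,0,0.045],[-0.18,-0.018,0,0,0,0.06],[-0.22,-0.022,0,0,0,0.07],[-0.255,-0.026,0,0,0,0.08],[-0.285,-0.029,0,0,0,0.09],[-0.305,-0.031,0,0,0,0.1],[-0.32,-0.0325,0,0,0,0.1]]}}

```text
t: 32.65
tool_pos: [0.6246, 0.004, 0.1119]
tcp_rot: [0.001, 0.717, -0.697, -0.001]
wrist_force: [-0.0, 0.4, -0.7]
grip_width: 0.225
finger_force: 41.2
```

Call:
{"api": "arm_command", "payload": {"steps": [[0,0,0,0,0,0],[0,0,0,0,0,0],[0,0,0,0,0,0],[0,0,0,0,0,0],[0,0,0,0,0,0],[0,0,0,0,0,0],[0,0,0,0,0,0],[0,0,0,0,0,0],[0,0,0,0,0,0],[0,0,0,0,0,0]]}}

```text
t: 33.65
tool_pos: [0.6254, 0.0025, 0.1128]
tcp_rot: [-0.0, 0.716, -0.698, 0.0]
wrist_force: [0.4, 0.7, -0.0]
grip_width: 0.217
finger_force: 41.2
```

```bash
python3 - <<'E'
from h import *
go(625.5,2.6,26.5,-88.5)
E
```

```text
at [625.4   2.5 112.8] psi -88.51 t 33.65 q [ 0.26  0.49 -0.15  0.   -0.94 -0.24] F [ 0.4  0.7 -0. ] grip 18.6 41.2
move [-0.0001 -0.0001  0.0863] turn [-0. -0. -0.]
```

Call:
{"api": "arm_command", "payload": {"steps": [[0,-0.002,0.03,0,0,0],[0,-0.002,0.055,0,0,0],[0,-0.002,0.07,0,0,0],[0,-0.002,0.079,0,0,0],[0,-0.002,0.083,0,0,0],[0,-0.002,0.086,0,0,0],[0,-0.002,0.086,0,0,0],[0,-0.001,0.086,0,0,0],[0,0,0.086,0,0,0],[0,0,0.086,0,0,0]]}}

```text
t: 34.65
tool_pos: [0.6255, 0.0025, 0.0274]
tcp_rot: [-0.0, 0.716, -0.698, 0.0]
wrist_force: [0.5, -0.1, -0.3]
grip_width: 0.22
finger_force: 41.2
```

Call:
{"api": "arm_command", "payload": {"steps": [[0,0,0,0,0,0],[0,0,0,0,0,0],[0,0,0,0,0,0],[0,0,0,0,0,0],[0,0,0,0,0,0],[0,0,0,0,0,0],[0,0,-0.04,0,0,0],[0,0,-0.09,0,0,0],[0,0,-0.14,0,0,0],[0,0,-0.18,0,0,0]], "grip": 0.036}}

```text
t: 35.65
tool_pos: [0.6259, 0.0025, 0.2103]
tcp_rot: [-0.001, 0.716, -0.698, 0.001]
wrist_force: [1.1, 0.7, -0.6]
grip_width: 0.418
finger_force: 0.0
```

Call:
{"api": "arm_command", "payload": {"steps": [[-0.02,0.02,-0.02,0,0,0],[-0.04,0.04,-0.04,0,0,0],[-0.04,0.06,-0.06,0,0,0],[-0.04,0.066,-0.06,0,0,0],[-0.04,0.066,-0.06,0,0,0],[-0.04,0.066,-0.06,0,0,0],[-0.04,0.066,-0.06,0,0,0],[-0.04,0.066,-0.06,0,0,0],[-0.04,0.066,-0.06,0,0,0],[-0.04,0.066,-0.06,0,0,0]]}}

```text
t: 36.65
tool_pos: [0.5585, 0.0407, 0.2663]
tcp_rot: [0.0, 0.716, -0.698, -0.0]
wrist_force: [-0.7, -0.0, -0.7]
grip_width: 0.421
finger_force: 0.0
```

```bash
python3 - <<'E'
from h import *
go(560,0,300,-88.5)
c=cap('wrist'); cv2.imwrite('pics/w6.png',c['img'][:400])
print(*panel(c),sep='\n')
for o in battens(c,.012,300,.02,.04): print(*o,sep='\n')
E
```

```text
at [558.5  40.7 266.3] psi -88.53 t 36.65 q [ 0.36  0.25 -0.1   0.   -1.22 -0.34] F [-0.7 -0.  -0.7] grip 35.9 0.0
move [ 0.0407 -0.0004 -0.0337] turn [ 0.001 -0.    -0.   ]
(561.6, -81.1, 70.0, 13.1, 1.6, np.int32(604), np.float64(17.0))
(605.4, 1.9, 138.8, 13.9, -88.3, np.int32(1071), np.float64(17.0))
(513.0, -0.5, 138.8, 14.2, -88.4, np.int32(1091), np.float64(17.0))
(557.2, 82.5, 69.6, 13.3, 1.5, np.int32(486), np.float64(17.0))
(562.2, -98.9, 90.3, 20.7, 1.5, np.int32(1461), np.float64(42.0))
(494.9, -1.5, 160.2, 22.2, -88.2, np.int32(2194), np.float64(42.0))
(625.3, 2.4, 159.0, 21.2, -88.4, np.int32(2138), np.float64(42.0))
(556.7, 100.0, 90.6, 22.9, 1.5, np.int32(1080), np.float64(42.0))
(562.1, -99.6, 90.5, 19.5, 1.5, np.int32(1461), np.float64(43.0))
(494.4, -1.7, 160.1, 20.9, -88.1, np.int32(2194), np.float64(43.1))
(625.6, 2.4, 159.0, 20.4, -88.3, np.int32(2138), np.float64(43.0))
(556.6, 101.4, 90.9, 20.3, 1.5, np.int32(1080), np.float64(43.1))
```

View pics/w6.png

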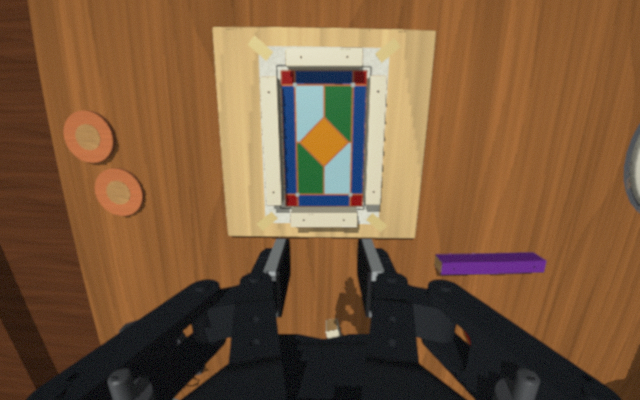

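All four battens frame the panel, which spans (282,70) to (366,206). They are parallel and centred, and the gaps are under about 1.5 mm.

```bash
python3 -c "
from workcell import r
print(r.hand_in())"
```

```text
the job is handed in; nothing more can be done
None
```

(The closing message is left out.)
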